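# Unlock a sprung light shutter and hold it half open

### The arm

A 6-joint arm with a two-finger parallel gripper is mounted at the origin on a cart in front of the work surface, level with it; the furniture and walls round the work are solid. World frame = base frame: x ahead of the robot, y to its left, z up, the work surface at z = 0. Lengths are in mm, angles in degrees, forces in N, time in s.
With the tool pointing down it reaches from about 350 to 775 mm from the base axis. Payload 7.3 kg.
Tool frame: the origin (TCP) lies between the finger pads; the fingertips stand 19 mm ahead of it and the grasp point (between the pads) is the TCP (r.tip_extent is the distance from the TCP to the fingertips, in mm); z points along the fingers, y is the line along which they close (so a half turn about z gives the same grasp; the last joint's range is limited). The gripper opens to 92 mm and grips with 3 to 60 N. Pads are 19 mm wide; open, the fingers measure 130 mm over their backs; the gripper's body (75 mm by 190 mm) begins 47 mm behind the grasp point.
Start: joints at [58.155, 19.595, 87.324, -0, 73.075, -8.365], TCP at [209.161, 481.555, 245.741] pointing down, gripper open.
Joint ranges: [-145.02, 145.02], [-44.19, 115.74], [2.07, 154.8], [-57.11, 237.11], [16.16, 152.29], [-177.93, 177.93]. Speed limits (degrees/s): [147.25, 147.25, 180, 180, 180, 180].

### API

Orientations are given as a 3x3 rotation matrix whose columns are the frame's x, y, z axes.
In Python, from station import r, imaging, workorder gives the robot as it stands.
- The arm moves only by the tool jog_arm, never from a script. Its argument "deltas" is a list of rows, each a list of 7 numbers: the closure, from 0 (fully open) to 1 (shut), then the shift along the tool's x, y, z as a fraction of full scale, then the turn, a rotation vector about the tool's x, y, z as a fraction of full scale. A call has 1 to 5 rows; each row is the pose to reach, as a shift and turn from the pose commanded when the call began, along the tool's axes at that moment, turning the shorter way round; what a row does not reach only later rows make up. Full scale, the value 1, is 0.12 m for a shift and pi rad for a turn. A row lasts 1/10 s, in which the tool goes at most 50 mm and 8.59 degrees, less where a joint would pass 70% of its speed; a pose out of reach is approached as far as the arm can. A call with a number of a shift or a turn outside -1 to 1 is refused whole. A call with a gripper value outside its range is refused whole. The fingers move at their own pace and stop on an object; "grip_force" is the grip in N (left out, the last holds). Time passes only in rows, so rows that repeat a pose let the fingers close. It gives the time, the measured TCP pose, the force, the opening and the grip force at its end, in the units of the state.
- r.read_state(): the state, without advancing time (a new reading comes with each control period).
- imaging.camera(name): name is "scene" or "top"; returns a dict with "pixels" (480x640x3 uint8, red, green, blue), "K" (3x3 intrinsics, pixels), "camera_from_world" (4x4, takes a point from world to camera coordinates). Camera axes: x right, y up, looking along -z (the intrinsics and any distortion apply to the point x, -y, -z); pixel columns grow to the right and rows downward; lengths in mm; the calibration is good to about 2 mm. A picture is of the moment at which its call begins. There is no depth.
- workorder.sign_off(): hands the job in; it is judged then, once.
The state is a dict: "clock": time; "joint_pos": joint angles; "qd": joint speeds; "joint_efforts": joint torques, N m; "ee_pos": TCP position; "orientation": TCP orientation; "ft_force": force on the tool from outside, world axes, zero at the start; "torque": the same for the moment, N m; "finger_gap": finger opening in mm; "grip_force": force on a finger pad.
Only numpy, scipy, OpenCV 4.12 (cv2) and the standard library are available. Lean on these libraries where they do the work, as an engineer would, in place of code of your own. Each camera call takes 0.05 s, during which the arm holds its last target. There are 200 camera calls.

### The job

Pull the tall stop pin straight up out of the light box, stand it gently in the white tub that stands beside the box and let go of it. Then slide the box's sprung shutter by its upright finger tab to half travel, never opening it further than about two thirds, and finish while still holding it there against its spring, because it snaps shut if released. Leave the other things on the bench where they are.

Things in the scene. Friction and masses are not known exactly. Their poses are not given: they have to be found in the camera images.
- gate: the light box: a grey block fixed to the bench, 116 mm (own x) by 190 mm (own y) by 44 mm high. Origin: centre of its underside. On top two rails along own y (tops at 54 mm); between them a steel shutter slides along own +y to open. Spring barrel on the rail at own x = +43, y = +26 to +92 mm rises to 68 mm. Ticks on the rail at own x = -43 mm mark shut, half (thick) and open for the tab's pointer
- shutter (a joint): travel of the shutter in m: 0 shut (where its spring keeps it), 0.06 fully open, half travel 0.03. The spring pushes it shut with 3.2 N when shut, 5.6 N at half, 8 N when open; it snaps shut when let go. While the stop pin stands in its hole the shutter is blocked after about 5 mm
- tab (a point): centre of the shutter's upright black finger tab, 68 mm above the bench: 34 mm along the box's own x, 12 mm thick along own y, 34 mm tall, so its top is 17 mm above this point and its foot on the shutter plate 17 mm below. Moves with the shutter; shut, it lies at own x = 0, y = -14 mm of the box
- pin_grip (a point): point on the stop pin's axis in the middle of its black head sleeve (16 mm diameter, 55 mm long); the pin is 150 mm long in all, this point is 28 mm below its top and 122 mm above its foot. Own z points up the pin. At the start it stands upright about 130 mm above the bench
- pin: the stop pin: a round steel rod of 12 mm diameter with the black head sleeve, 60 g. Origin: centre of its foot. At the start it stands 36 mm deep in a round hole of 14 mm diameter in the box's top (at own x = 0, y = +14 mm of the box), just in front of the shutter, and can be pulled straight up
- tub: white plastic tub, open at the top, round, 96 mm in diameter, 113 mm high, opening about 80 mm wide at the rim and 66 mm at the floor, floor 3 mm thick; loose, 0.3 kg. Origin: centre of its underside. It stands left or right of the light box
- beaker: bystander: clear beaker, 71 mm in diameter, 91 mm high, at the other side of the light box. Origin: centre of its underside
- tape: bystander: roll of tape lying flat, 82 mm in diameter, 19 mm high. Origin: centre of its underside
- timer_b: bystander: small white timer, 64 x 66 x 19 mm. Origin: centre of its underside
- marker: bystander: lying marker pen, 129 mm long (own y), 15 mm thick. Origin: centre of its underside
- tweezers_b: bystander: lying tweezers, 115 mm long (own y), 8 mm high. Origin: centre of their underside
Things that resemble listed ones, but are neither listed nor needed, are in the scene too. There is more than one size of the pin; the job needs the smallest.

How it is judged:
By the outcome, as a careful person would: the job done as asked, in the order asked, and still so for the second after the job is handed in, while the arm keeps its last pose, push and grip.
It also fails if it takes over 56 s, if anything falls off the work surface, if the arm or the gripper's body presses on something with over 40 N, if the wrist force passes 120 N, or if a joint passes its speed limit or range.

## Working session

There is one attempt and no reset: what is moved stays moved. The work goes in short steps, Python scripts to look and compute and a tool call to move; the robot and the scene stay as the last step left them, time stands still between calls to the robot, and variables do not carry over. Pictures are saved under pics/ and viewed, at most 12 in all, crops included, and the job is handed in when it is done.

Besides the shell and the picture viewer there is one more tool, called by a JSON object that holds its "fn" and its "kwargs", one argument or row to a line. jog_arm: Moves the arm, as the interface text tells. Shift numbers are shares of 0.12 m and turn numbers shares of pi rad, none past 1 either way. Its arguments: {"type":"object","properties":{"deltas":{"type":"array","items":{"type":"array","items":{"type":"number"}}},"grip_force":{"type":"number"}},"required":["deltas"]}

```bash
mkdir -p pics; python3 - <<'E'
from station import r, imaging
import cv2,numpy as np
for n in("scene","top"):
    c=imaging.camera(n); cv2.imwrite(f"pics/{n}0.png",c["pixels"][:,:,::-1]); print(n,c["K"],np.round(c["camera_from_world"],4).tolist(),[k for k in c])
s=r.read_state();print(s["clock"],s["ee_pos"],s["orientation"],s["finger_gap"])
E
```

```text
scene [[452.36052359   0.         312.31625614]
 [  0.         452.36052359 234.32373319]
 [  0.           0.           1.        ]] [[0.7, -0.7138, 0.0224, -334.4725], [0.3045, 0.3267, 0.8948, -283.4351], [-0.646, -0.6195, 0.446, -545.994], [0.0, 0.0, 0.0, 1.0]] ['pixels', 'K', 'camera_from_world']
top [[619.63675299   0.         315.92045351]
 [  0.         619.63675299 227.03575403]
 [  0.           0.           1.        ]] [[0.0047, -0.9999, 0.0143, 40.0852], [0.9988, 0.0054, 0.0484, -526.7878], [-0.0485, 0.014, 0.9987, -1429.014], [0.0, 0.0, 0.0, 1.0]] ['pixels', 'K', 'camera_from_world']
0.1 [208.96080209 481.23803574 245.11741407] [[-9.17195701e-01  3.98436258e-01 -7.70714825e-04]
 [ 3.98436934e-01  9.17194972e-01 -1.18069524e-03]
 [ 2.36463968e-04 -1.39000985e-03 -9.99999006e-01]] 91.593361399569
```

View pics/scene0.png

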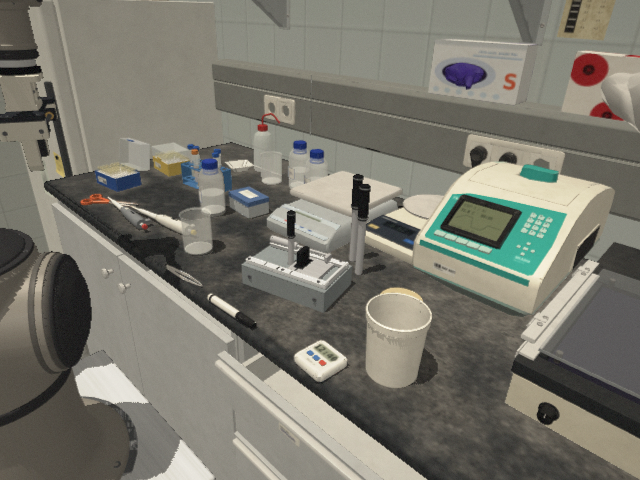

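View pics/top0.png

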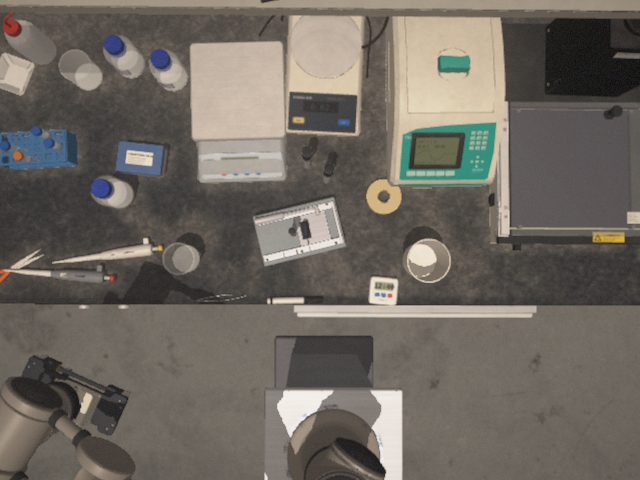

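The scene shows three pin-like things. One stands in the box (scene 291,230; top 293,231). Two taller ones stand free behind it (scene 357,220 and 363,225; top 310,150 and 330,163). The pin in the box is the shortest and stands in the hole, so it fits the description. The tub is at top (427,260), right of the box, and the beaker is on the left. I'll confirm with one enlarged crop.

```bash
cat > h.py <<'E'
import numpy as np,cv2
from station import r,imaging
def ray(c,uv):
    K=c["K"];T=c["camera_from_world"];R=T[:3,:3]
    d=np.linalg.inv(K)@[uv[0],uv[1],1];d=R.T@[d[0],-d[1],-d[2]]
    return -R.T@T[:3,3],d
def at(c,uv,z):
    o,d=ray(c,uv);return o+d*(z-o[2])/d[2]
def px(c,p):
    T=c["camera_from_world"];q=T[:3,:3]@np.array(p,float)+T[:3,3];q=c["K"]@[q[0],-q[1],-q[2]];return q[:2]/q[2]
def tri(ca,a,cb,b):
    A=[];B=[]
    for c,u in((ca,a),(cb,b)):
        o,d=ray(c,u);d=d/np.linalg.norm(d);P=np.eye(3)-np.outer(d,d);A.append(P);B.append(P@o)
    return np.linalg.lstsq(np.vstack(A),np.hstack(B),rcond=None)[0]
E
python3 - <<'E'
import cv2,numpy as np
a=cv2.imread("pics/top0.png")[185:275,245:353];b=cv2.imread("pics/scene0.png")[165:315,235:385]
a=cv2.resize(a,None,fx=4.8,fy=4.8,interpolation=cv2.INTER_CUBIC)[:, :]
b=cv2.resize(b,None,fx=4,fy=4,interpolation=cv2.INTER_CUBIC)
cv2.imwrite("pics/c1.png",a);cv2.imwrite("pics/c2.png",b);print(a.shape,b.shape)
E
```

```text
(432, 518, 3) (600, 600, 3)
```

View pics/c1.png

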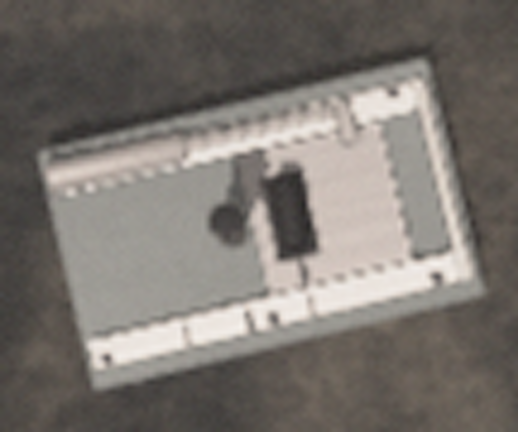

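View pics/c2.png

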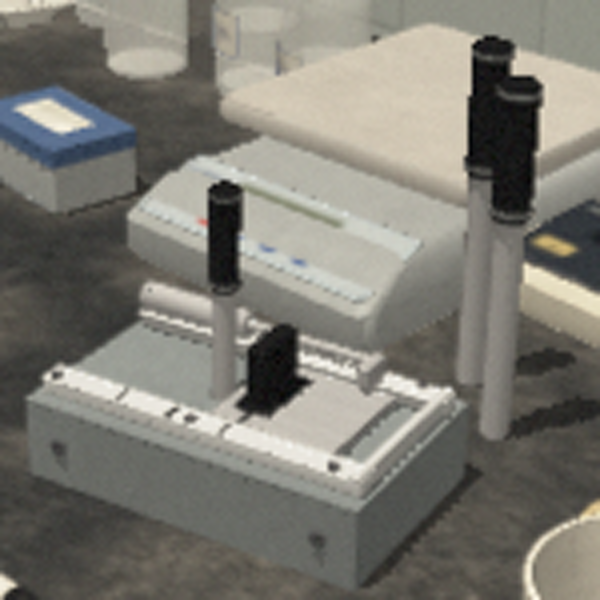

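The crops confirm it: the short pin stands in the box's hole (c1 230,222; sleeve in c2 at 224,238), with the tab beside it (c1 293,212). The barrel lies on the far rail, so own +y points left in the image. Next: poses.

```bash
python3 - <<'E'
from h import *
ct=imaging.camera("top");cs=imaging.camera("scene")
f=lambda u,s,o:((u[0]+.5)/s-.5+o[0],(u[1]+.5)/s-.5+o[1])
T=lambda u:f(u,4.8,(245,185)); S=lambda u:f(u,4,(235,165))
c=[at(ct,T(u),44)[:2] for u in((40,153),(428,58),(485,293),(95,389))]  # +x+y, +x-y, -x-y, -x+y
model=np.array([[58,95],[58,-95],[-58,-95],[-58,95]],float);C=np.array(c)
m=C.mean(0);H=model.T@(C-m);U,_,V=np.linalg.svd(H);R=(V.T@np.diag([1,np.linalg.det(V.T@U.T)])@U.T)
print("box",m,np.degrees(np.arctan2(R[1,0],R[0,0])),"res",np.round((R@model.T).T+m-C,1).tolist())
print("sizes",[np.linalg.norm(C[i]-C[(i+1)%4]) for i in range(4)])
hole=R@[0,14]+m;tab=R@[0,-14]+m;half=R@[0,16]+m
print("hole",hole,"tab",tab)
for n,p in(("pin mid",(*hole,130)),("pintop",(*hole,158)),("tabtop",(*tab,85))):
    print(n,"scene crop",(px(cs,p)-[235,165])*4,"top crop",(px(ct,p)-[245,185])*4.8)
print("tri pinmid",tri(ct,px(ct,(*hole,130)),cs,S((224,238))))
# scene box corners top
for u,mm in zip(((360,508),(30,400)),((-58,-95),(-58,95))): print("box scene",at(cs,S(u),44)[:2],R@mm+m)
# tub: fit rim in top
g=ct["pixels"].astype(int);cv2.imwrite("pics/tub.png",cv2.resize(np.hstack([ct["pixels"][225:295,390:465,::-1],cs["pixels"][285:395,355:440,::-1][:70]]),None,fx=4,fy=4,interpolation=cv2.INTER_CUBIC))
for n,u in(("beaker",(181,258)),):print(n,at(ct,u,91))
print("tub rim",at(ct,(427.5,260.5),113),"scene rim",at(cs,(398.5,313),113))
print("marker",at(ct,(295,300),10),"timer",at(ct,(383,290),19),"tape",at(ct,(384,196),19))
E
```

```text
box [515.69867095  81.04781035] 14.002246352301064 res [[0.7, 0.7], [0.4, 0.1], [-0.6, -0.5], [-0.4, -0.3]]
sizes [np.float64(189.49535243270483), np.float64(114.85704581151808), np.float64(189.84860472601287), np.float64(114.70094129754467)]
hole [512.31123183  94.63181771] tab [519.08611006  67.46380298]
pin mid scene crop [225.73633841 236.4980533 ] top crop [227.34831548 220.39665088]
pintop scene crop [225.84311684 183.50890209] top crop [225.82469083 217.68452351]
tabtop scene crop [273.72815528 333.07509814] top crop [288.83889767 210.11946434]
tri pinmid [511.73457317  95.16315048 130.01222068]
box scene [484.1758236  -23.83503195] [482.40826301 -25.16305887]
box scene [435.18271917 156.09692784] [436.43587497 159.19132686]
beaker [453.37418523 338.66092272  91.        ]
tub rim [ 450.50092126 -197.65389598  113.        ] scene rim [ 443.92668593 -204.68604632  113.        ]
marker [357.25758569  90.36076236  10.        ] timer [ 381.6034859  -112.69153056   19.        ] tape [ 599.35815233 -115.14542052   19.        ]
```

View pics/tub.png

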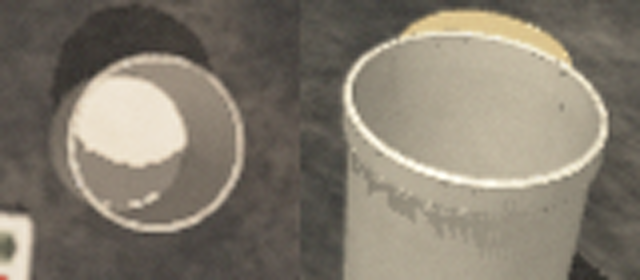

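{"fn": "jog_arm", "kwargs": {
  "deltas": [
    [0,-1,-0.54,0,0,0,-0.208],
    [0,-1,-0.54,0,0,0,-0.208],
    [0,-1,-0.54,0,0,0,-0.208],
    [0,-1,-0.54,0,0,0,-0.208],
    [0,-1,-0.54,0,0,0,-0.208]
  ],
  "grip_force": 25
}}

```text
clock: 0.7
ee_pos: [294.4, 373.0, 245.7]
orientation: [[-0.97, -0.244, 0.0], [-0.244, 0.97, -0.0], [0.0, -0.0, -1.0]]
ft_force: [-0.1, -0.6, -1.2]
finger_gap: 92.0
grip_force: 0.0
```

{"fn": "jog_arm", "kwargs": {
  "deltas": [
    [0,-0.4,-0.9,0,0,0,0],
    [0,-0.4,-0.9,0,0,0,0],
    [0,-0.4,-0.9,0,0,0,0],
    [0,-0.4,-0.9,0,0,0,0],
    [0,-0.4,-0.9,0,0,0,0]
  ]
}}

```text
clock: 1.2
ee_pos: [365.9, 281.1, 245.6]
orientation: [[-0.971, -0.24, -0.001], [-0.24, 0.971, 0.0], [0.0, 0.0, -1.0]]
ft_force: [0.3, -0.3, 0.7]
finger_gap: 91.6
grip_force: 0.0
```

{"fn": "jog_arm", "kwargs": {
  "deltas": [
    [0,-0.4,-0.9,0,0,0,0],
    [0,-0.4,-0.9,0,0,0,0],
    [0,-0.4,-0.9,0,0,0,0],
    [0,-0.4,-0.9,0,0,0,0],
    [0,-0.4,-0.9,0,0,0,0]
  ]
}}

```text
clock: 1.7
ee_pos: [438.0, 188.9, 245.5]
orientation: [[-0.97, -0.242, -0.001], [-0.242, 0.97, 0.001], [0.001, 0.001, -1.0]]
ft_force: [0.5, 0.2, 0.3]
finger_gap: 92.1
grip_force: 0.0
```

```bash
cat >> h.py <<'E'
def go(p,yaw=104.0):
    s=r.read_state();R=np.array(s["orientation"]);d=R.T@(np.array(p)-s["ee_pos"])
    y=np.degrees(np.arctan2(R[1,1],R[0,1]));a=np.radians(yaw);Y=np.array([np.cos(a),np.sin(a),0]);Z=np.array([0,0,-1.]);X=np.cross(Y,Z)
    rv=cv2.Rodrigues(R.T@np.column_stack([X,Y,Z]))[0].ravel()/np.pi
    print("t",round(s["clock"],2),"pos",np.round(s["ee_pos"],1),"yaw",round(y,2),"gap",round(s["finger_gap"],1),"F",np.round(s["ft_force"],1),"grip",s["grip_force"],"\n shift",np.round(d/120,3),"turn",np.round(rv,4))
E
python3 -c "
from h import *
go((512,95,245))"
```

```text
t 1.7 pos [438.  188.9 245.5] yaw 103.99 gap 92.1 F [0.5 0.2 0.3] grip 0.0 
 shift [-0.41  -0.908  0.004] turn [ 0.0002 -0.0002 -0.0001]
```

{"fn": "jog_arm", "kwargs": {
  "deltas": [
    [0,-0.41,-0.908,0,0,0,0],
    [0,-0.41,-0.908,0,0,0,0],
    [0,-0.41,-0.908,0,0,0,0],
    [0,-0.41,-0.908,0,0,0,0],
    [0,-0.41,-0.908,0,0,0,0]
  ]
}}

```text
clock: 2.2
ee_pos: [511.8, 95.6, 245.5]
orientation: [[-0.97, -0.242, -0.001], [-0.242, 0.97, 0.001], [0.001, 0.001, -1.0]]
ft_force: [-0.1, 0.3, 0.6]
finger_gap: 91.7
grip_force: 0.0
```

{"fn": "jog_arm", "kwargs": {
  "deltas": [
    [0.3,0,0,0.2,0,0,0],
    [0.3,0,0,0.4,0,0,0],
    [0.3,0,0,0.6,0,0,0],
    [0.3,0,0,0.6,0,0,0],
    [0.3,0,0,0.6,0,0,0]
  ]
}}

```text
clock: 2.7
ee_pos: [512.1, 95.5, 174.3]
orientation: [[-0.97, -0.243, -0.0], [-0.243, 0.97, 0.0], [0.0, 0.0, -1.0]]
ft_force: [1.1, -0.0, 0.1]
finger_gap: 64.4
grip_force: 0.0
```

```bash
python3 -c "
from h import *
go((512,95,145))
ct=imaging.camera('top');cs=imaging.camera('scene')
b=cv2.resize(cs['pixels'][165:285,235:355,::-1],None,fx=4,fy=4,interpolation=cv2.INTER_CUBIC)
a=cv2.resize(ct['pixels'][190:270,265:345,::-1],None,fx=6,fy=6,interpolation=cv2.INTER_CUBIC)[:480]
b=cv2.resize(b,(300,300));a=cv2.resize(a,(300,300))
cv2.imwrite('pics/n1.png',np.hstack([a,b]))"
```

```text
t 2.7 pos [512.1  95.5 174.3] yaw 104.08 gap 64.4 F [ 1.1 -0.   0.1] grip 0.0 
 shift [ 0.002 -0.004  0.245] turn [ 0.0001 -0.0001  0.0004]
```

View pics/n1.png

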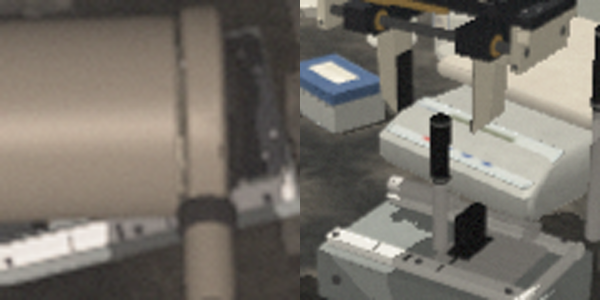

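The pin (right panel 440,130) is between the fingers (400 and 490). Descend and close.

{"fn": "jog_arm", "kwargs": {
  "deltas": [
    [0.3,0,0,0.12,0,0,0],
    [0.3,0,0,0.245,0,0,0],
    [0.3,0,0,0.245,0,0,0],
    [0.6,0,0,0.245,0,0,0],
    [0.6,0,0,0.245,0,0,0]
  ],
  "grip_force": 15
}}

```text
clock: 3.3
ee_pos: [513.4, 94.1, 145.6]
orientation: [[-0.97, -0.241, 0.002], [-0.241, 0.97, 0.0], [-0.002, -0.0, -1.0]]
ft_force: [-0.4, -0.4, 0.3]
finger_gap: 52.6
grip_force: 0.0
```

{"fn": "jog_arm", "kwargs": {
  "deltas": [
    [0.72,0,0,0,0,0,0],
    [0.76,0,0,0,0,0,0],
    [0.8,0,0,0,0,0,0],
    [0.84,0,0,0,0,0,0],
    [0.88,0,0,0,0,0,0]
  ]
}}

```text
clock: 3.8
ee_pos: [512.7, 94.0, 144.4]
orientation: [[-0.97, -0.241, 0.0], [-0.241, 0.97, 0.0], [-0.0, 0.0, -1.0]]
ft_force: [-0.7, 0.4, 0.6]
finger_gap: 15.3
grip_force: 15.0
```

{"fn": "jog_arm", "kwargs": {
  "deltas": [
    [0.95,0,0,0,0,0,0],
    [1,0,0,0,0,0,0],
    [1,0,0,0,0,0,0],
    [1,0,0,0,0,0,0],
    [1,0,0,0,0,0,0]
  ]
}}

```text
clock: 4.3
ee_pos: [512.7, 94.0, 144.4]
orientation: [[-0.97, -0.241, 0.0], [-0.241, 0.97, 0.0], [-0.0, 0.0, -1.0]]
ft_force: [0.2, 0.4, 2.0]
finger_gap: 15.3
grip_force: 15.0
```

{"fn": "jog_arm", "kwargs": {
  "deltas": [
    [1,0,0,-0.06,0,0,0],
    [1,0,0,-0.14,0,0,0],
    [1,0,0,-0.22,0,0,0],
    [1,0,0,-0.3,0,0,0],
    [1,0,0,-0.38,0,0,0]
  ]
}}

```text
clock: 4.8
ee_pos: [512.8, 94.0, 191.1]
orientation: [[-0.97, -0.241, 0.001], [-0.241, 0.97, 0.0], [-0.001, -0.0, -1.0]]
ft_force: [-0.7, -1.3, -1.1]
finger_gap: 15.2
grip_force: 15.0
```

{"fn": "jog_arm", "kwargs": {
  "deltas": [
    [1,0,0,-0.2,0,0,0],
    [1,0,0,-0.4,0,0,0],
    [1,0,0,-0.6,0,0,0],
    [1,0,0,-0.75,0,0,0],
    [1,0,0,-0.75,0,0,0]
  ]
}}

```text
clock: 5.3
ee_pos: [513.8, 94.0, 283.0]
orientation: [[-0.97, -0.241, 0.006], [-0.241, 0.97, 0.0], [-0.006, -0.001, -1.0]]
ft_force: [0.3, 0.8, -1.3]
finger_gap: 15.4
grip_force: 15.0
```

```bash
python3 -c "
from h import *
go((449,-202,280))"
```

```text
t 5.3 pos [513.8  94.  283. ] yaw 103.96 gap 15.4 F [ 0.3  0.8 -1.3] grip 14.996610071430041 
 shift [ 1.119 -2.264  0.021] turn [-0.0004  0.0018 -0.0002]
```

{"fn": "jog_arm", "kwargs": {
  "deltas": [
    [1,0.15,-0.3,0,0,0,0],
    [1,0.3,-0.6,0,0,0,0],
    [1,0.37,-0.75,0,0,0,0],
    [1,0.37,-0.75,0,0,0,0],
    [1,0.37,-0.75,0,0,0,0]
  ]
}}

```text
clock: 5.8
ee_pos: [491.1, -4.0, 279.4]
orientation: [[-0.971, -0.24, -0.001], [-0.24, 0.971, 0.001], [0.001, 0.001, -1.0]]
ft_force: [0.5, 1.7, -1.0]
finger_gap: 15.5
grip_force: 15.0
```

{"fn": "jog_arm", "kwargs": {
  "deltas": [
    [1,0.15,-0.3,0,0,0,0],
    [1,0.3,-0.6,0,0,0,0],
    [1,0.37,-0.75,0,0,0,0],
    [1,0.37,-0.75,0,0,0,0],
    [1,0.37,-0.75,0,0,0,0]
  ]
}}

```text
clock: 6.3
ee_pos: [470.2, -101.2, 279.6]
orientation: [[-0.97, -0.241, -0.0], [-0.241, 0.97, 0.001], [0.0, 0.001, -1.0]]
ft_force: [-0.1, 0.6, -0.6]
finger_gap: 15.8
grip_force: 15.0
```

{"fn": "jog_arm", "kwargs": {
  "deltas": [
    [1,0.15,-0.3,0,0,0,0],
    [1,0.3,-0.6,0,0,0,0],
    [1,0.37,-0.75,0,0,0,0],
    [1,0.37,-0.75,0,0,0,0],
    [1,0.37,-0.75,0,0,0,0]
  ]
}}

```text
clock: 6.8
ee_pos: [449.0, -198.9, 279.7]
orientation: [[-0.97, -0.242, -0.0], [-0.242, 0.97, 0.001], [-0.0, 0.001, -1.0]]
ft_force: [-0.3, 1.4, -0.6]
finger_gap: 15.9
grip_force: 15.0
```

```bash
python3 -c "
from h import *
go((449,-202,255))
cs=imaging.camera('scene')
b=cv2.resize(cs['pixels'][210:400,320:480,::-1],None,fx=3,fy=3,interpolation=cv2.INTER_CUBIC)
cv2.imwrite('pics/n2.png',b)"
```

```text
t 6.8 pos [ 449.  -198.9  279.7] yaw 104.0 gap 15.9 F [-0.3  1.4 -0.6] grip 14.996689148247242 
 shift [ 0.007 -0.025  0.206] turn [ 0.0003  0.0001 -0.    ]
```

View pics/n2.png

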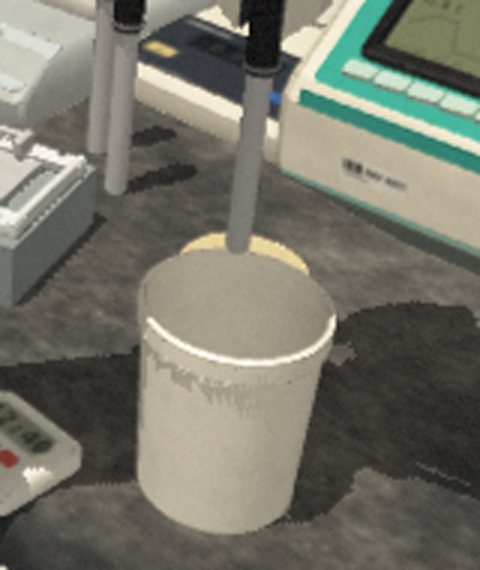

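```bash
python3 -c "
from h import *
c=imaging.camera('scene')
for z in(142.7,240):
  print(z,(px(c,(449,-199,z))-[320,210])*3)
for dz in(135,137,140):print(at(c,(320+239/3,210+250/3),279.7-dz))
print(at(c,(320+262/3,210+72/3),279.7-42))
"
```

```text
142.7 [238.39769889 248.67594917]
240 [262.0136606   66.21962656]
[ 445.60921921 -201.42541589  144.7       ]
[ 448.26492195 -199.85299728  142.7       ]
[ 452.24847605 -197.49436937  139.7       ]
[ 448.194472   -199.84774196  237.7       ]
```

The pin is vertical (foot at n2 238,250, as predicted) and 137 mm below the TCP, over the tub. Lower it.

{"fn": "jog_arm", "kwargs": {
  "deltas": [
    [1,0,-0.02,0.1,0,0,0],
    [1,0,-0.02,0.3,0,0,0],
    [1,0,-0.02,0.5,0,0,0],
    [1,0,-0.02,0.7,0,0,0],
    [1,0,-0.02,0.8,0,0,0]
  ]
}}

```text
clock: 7.4
ee_pos: [448.3, -201.0, 181.1]
orientation: [[-0.97, -0.242, -0.003], [-0.242, 0.97, 0.002], [0.002, 0.003, -1.0]]
ft_force: [0.7, 0.3, -0.4]
finger_gap: 15.6
grip_force: 15.0
```

{"fn": "jog_arm", "kwargs": {
  "deltas": [
    [1,0,0,0.08,0,0,0],
    [1,0,0,0.16,0,0,0],
    [1,0,0,0.24,0,0,0],
    [1,0,0,0.27,0,0,0],
    [1,0,0,0.27,0,0,0]
  ]
}}

```text
clock: 7.9
ee_pos: [449.1, -202.4, 151.1]
orientation: [[-0.97, -0.241, -0.0], [-0.241, 0.97, 0.0], [0.0, 0.001, -1.0]]
ft_force: [-0.1, -0.3, -0.7]
finger_gap: 15.5
grip_force: 15.0
```

{"fn": "jog_arm", "kwargs": {
  "deltas": [
    [1,0,0,0.015,0,0,0],
    [1,0,0,0.03,0,0,0],
    [1,0,0,0.045,0,0,0],
    [1,0,0,0.045,0,0,0],
    [1,0,0,0.045,0,0,0]
  ]
}}

```text
clock: 8.4
ee_pos: [449.2, -202.6, 146.2]
orientation: [[-0.97, -0.241, 0.0], [-0.241, 0.97, -0.0], [-0.0, -0.0, -1.0]]
ft_force: [-0.4, 0.5, -1.1]
finger_gap: 15.6
grip_force: 15.0
```

Foot is about 5 mm above the floor; I'll go down in small steps until contact.

{"fn": "jog_arm", "kwargs": {
  "deltas": [
    [1,0,0,0.01,0,0,0],
    [1,0,0,0.02,0,0,0],
    [1,0,0,0.03,0,0,0],
    [1,0,0,0.03,0,0,0],
    [1,0,0,0.03,0,0,0]
  ]
}}

```text
clock: 8.9
ee_pos: [449.2, -202.5, 142.5]
orientation: [[-0.97, -0.241, -0.0], [-0.241, 0.97, 0.0], [-0.0, 0.0, -1.0]]
ft_force: [-0.5, -0.5, -1.0]
finger_gap: 15.3
grip_force: 15.0
```

{"fn": "jog_arm", "kwargs": {
  "deltas": [
    [1,0,0,0.004,0,0,0],
    [1,0,0,0.008,0,0,0],
    [1,0,0,0.01,0,0,0],
    [1,0,0,0.01,0,0,0],
    [1,0,0,0.01,0,0,0]
  ]
}}

```text
clock: 9.4
ee_pos: [449.2, -202.5, 141.3]
orientation: [[-0.97, -0.241, 0.0], [-0.241, 0.97, 0.0], [-0.0, 0.0, -1.0]]
ft_force: [1.0, -0.0, -1.3]
finger_gap: 16.0
grip_force: 15.0
```

{"fn": "jog_arm", "kwargs": {
  "deltas": [
    [1,0,0,0.004,0,0,0],
    [1,0,0,0.008,0,0,0],
    [1,0,0,0.01,0,0,0],
    [1,0,0,0.01,0,0,0],
    [1,0,0,0.01,0,0,0]
  ]
}}

```text
clock: 9.9
ee_pos: [449.2, -202.5, 140.1]
orientation: [[-0.97, -0.241, 0.0], [-0.241, 0.97, 0.0], [-0.0, 0.0, -1.0]]
ft_force: [0.1, 1.2, -0.8]
finger_gap: 15.7
grip_force: 15.0
```

{"fn": "jog_arm", "kwargs": {
  "deltas": [
    [1,0,0,0.004,0,0,0],
    [1,0,0,0.008,0,0,0],
    [1,0,0,0.01,0,0,0],
    [1,0,0,0.01,0,0,0],
    [1,0,0,0.01,0,0,0]
  ]
}}

```text
clock: 10.4
ee_pos: [449.2, -202.5, 139.0]
orientation: [[-0.97, -0.241, 0.0], [-0.241, 0.97, 0.0], [-0.0, 0.0, -1.0]]
ft_force: [0.2, -1.0, -0.0]
finger_gap: 15.5
grip_force: 15.0
```

{"fn": "jog_arm", "kwargs": {
  "deltas": [
    [1,0,0,0.003,0,0,0],
    [1,0,0,0.006,0,0,0],
    [1,0,0,0.006,0,0,0],
    [1,0,0,0.006,0,0,0]
  ]
}}

```text
clock: 10.8
ee_pos: [449.6, -202.7, 138.9]
orientation: [[-0.97, -0.241, 0.001], [-0.241, 0.97, -0.001], [-0.001, -0.001, -1.0]]
ft_force: [-0.8, 0.1, 5.7]
finger_gap: 15.7
grip_force: 15.0
```

Contact (5.7 N). Ease off slightly and open slowly.

{"fn": "jog_arm", "kwargs": {
  "deltas": [
    [1,0,0,-0.003,0,0,0],
    [0.84,0,0,-0.003,0,0,0],
    [0.82,0,0,-0.003,0,0,0],
    [0.8,0,0,-0.003,0,0,0],
    [0.78,0,0,-0.003,0,0,0]
  ],
  "grip_force": 5
}}

```text
clock: 11.3
ee_pos: [449.0, -202.4, 138.2]
orientation: [[-0.97, -0.241, -0.001], [-0.241, 0.97, 0.0], [0.0, 0.001, -1.0]]
ft_force: [-0.2, -0.5, -0.2]
finger_gap: 19.5
grip_force: 0.0
```

{"fn": "jog_arm", "kwargs": {
  "deltas": [
    [0.75,0,0,0,0,0,0],
    [0.7,0,0,0,0,0,0],
    [0.65,0,0,0,0,0,0],
    [0.6,0,0,0,0,0,0],
    [0.6,0,0,0,0,0,0]
  ]
}}

```text
clock: 11.8
ee_pos: [449.2, -202.5, 138.5]
orientation: [[-0.97, -0.241, 0.0], [-0.241, 0.97, 0.0], [-0.0, 0.0, -1.0]]
ft_force: [-0.4, 0.4, -0.3]
finger_gap: 36.0
grip_force: 0.0
```

{"fn": "jog_arm", "kwargs": {
  "deltas": [
    [0.6,0,0,-0.1,0,0,0],
    [0.6,0,0,-0.25,0,0,0],
    [0.6,0,0,-0.5,0,0,0],
    [0.6,0,0,-0.7,0,0,0],
    [0.6,0,0,-0.7,0,0,0]
  ]
}}

```text
clock: 12.3
ee_pos: [450.6, -203.4, 225.7]
orientation: [[-0.97, -0.241, 0.006], [-0.241, 0.97, -0.004], [-0.005, -0.005, -1.0]]
ft_force: [0.4, -0.6, -0.4]
finger_gap: 36.5
grip_force: 0.0
```

```bash
python3 -c "
from h import *
go((519,67.5,200))
cs=imaging.camera('scene')
b=cv2.resize(cs['pixels'][210:400,235:480,::-1],None,fx=3,fy=3,interpolation=cv2.INTER_CUBIC)
cv2.imwrite('pics/n3.png',b)"
```

```text
t 12.3 pos [ 450.6 -203.4  225.7] yaw 103.97 gap 36.5 F [ 0.4 -0.6 -0.4] grip 0.0 
 shift [-1.097  2.054  0.209] turn [-0.0015  0.0014 -0.0002]
```

View pics/n3.png

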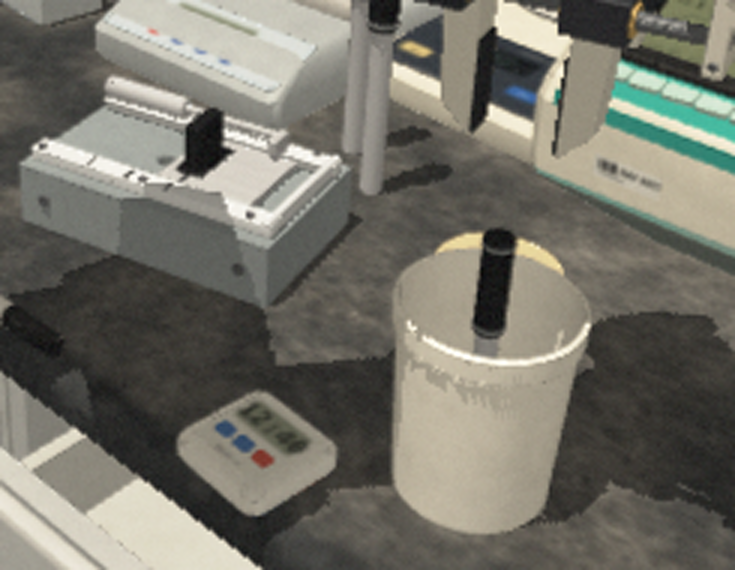

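The pin stands upright in the tub (sleeve at 495,280) and the tub hasn't shifted. The tab is at (205,140). Now go over the tab.

{"fn": "jog_arm", "kwargs": {
  "deltas": [
    [0.6,-0.2,0.35,0,0,0,0],
    [0.6,-0.4,0.7,0,0,0,0],
    [0.6,-0.55,1,0,0,0,0],
    [0.6,-0.55,1,0,0,0,0],
    [0.6,-0.55,1,0,0,0,0]
  ]
}}

```text
clock: 12.85
ee_pos: [483.8, -69.5, 221.5]
orientation: [[-0.97, -0.244, -0.002], [-0.244, 0.97, 0.0], [0.002, 0.001, -1.0]]
ft_force: [0.3, -0.8, -0.3]
finger_gap: 36.6
grip_force: 0.0
```

{"fn": "jog_arm", "kwargs": {
  "deltas": [
    [0.6,-0.2,0.35,0,0,0,0],
    [0.6,-0.4,0.7,0,0,0,0],
    [0.6,-0.55,1,0,0,0,0],
    [0.6,-0.55,1,0,0,0,0],
    [0.6,-0.55,1,0,0,0,0]
  ]
}}

```text
clock: 13.35
ee_pos: [519.2, 61.4, 221.8]
orientation: [[-0.97, -0.242, -0.001], [-0.242, 0.97, -0.001], [0.001, -0.0, -1.0]]
ft_force: [-0.5, 0.3, 1.1]
finger_gap: 36.5
grip_force: 0.0
```

```bash
python3 -c "
from h import *
go((519,67.5,125))"
```

```text
t 13.35 pos [519.2  61.4 221.8] yaw 103.99 gap 36.5 F [-0.5  0.3  1.1] grip 0.0 
 shift [-0.012  0.05   0.806] turn [-0.0001 -0.0005 -0.0001]
```

{"fn": "jog_arm", "kwargs": {
  "deltas": [
    [0.5,-0.01,0.05,0.2,0,0,0],
    [0.5,-0.01,0.05,0.5,0,0,0],
    [0.5,-0.01,0.05,0.75,0,0,0],
    [0.5,-0.01,0.05,0.8,0,0,0],
    [0.5,-0.01,0.05,0.8,0,0,0]
  ]
}}

```text
clock: 13.85
ee_pos: [518.7, 66.7, 126.0]
orientation: [[-0.971, -0.239, -0.002], [-0.239, 0.971, -0.0], [0.002, 0.0, -1.0]]
ft_force: [-0.9, 0.1, 0.3]
finger_gap: 45.7
grip_force: 0.0
```

```bash
python3 -c "
from h import *
go((519,67.5,76))
cs=imaging.camera('scene')
b=cv2.resize(cs['pixels'][180:310,235:375,::-1],None,fx=4,fy=4,interpolation=cv2.INTER_CUBIC)
cv2.imwrite('pics/n4.png',b)"
```

```text
t 13.85 pos [518.7  66.7 126. ] yaw 103.83 gap 45.7 F [-0.9  0.1  0.3] grip 0.0 
 shift [-0.005  0.006  0.417] turn [ 0.0001 -0.0007 -0.0009]
```

View pics/n4.png

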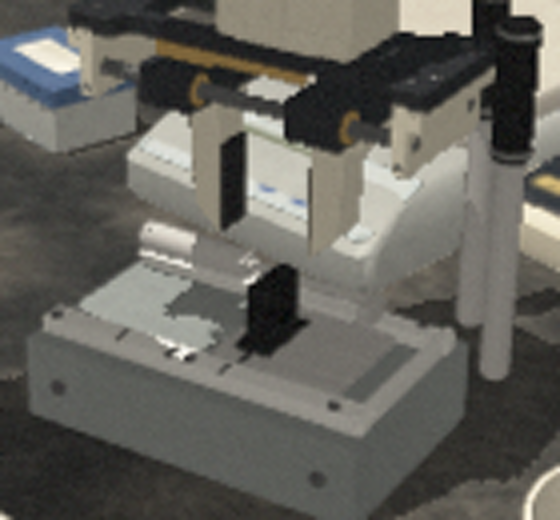

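The tab (273,310) lies between the fingers (225 and 330). Descend and close gently.

{"fn": "jog_arm", "kwargs": {
  "deltas": [
    [0.5,0,0.005,0.12,0,0,0],
    [0.5,0,0.005,0.25,0,0,0],
    [0.5,0,0.005,0.36,0,0,0],
    [0.5,0,0.005,0.41,0,0,0],
    [0.5,0,0.005,0.41,0,0,0]
  ],
  "grip_force": 10
}}

```text
clock: 14.4
ee_pos: [519.4, 68.6, 78.0]
orientation: [[-0.971, -0.241, 0.001], [-0.241, 0.971, -0.0], [-0.001, -0.0, -1.0]]
ft_force: [-0.5, -0.4, 0.7]
finger_gap: 45.8
grip_force: 0.0
```

{"fn": "jog_arm", "kwargs": {
  "deltas": [
    [0.65,0,0,0,0,0,0],
    [0.72,0,0,0,0,0,0],
    [0.78,0,0,0,0,0,0],
    [0.82,0,0,0,0,0,0],
    [0.86,0,0,0,0,0,0]
  ]
}}

```text
clock: 14.9
ee_pos: [519.1, 68.9, 77.6]
orientation: [[-0.97, -0.241, 0.0], [-0.241, 0.97, -0.0], [-0.0, -0.0, -1.0]]
ft_force: [-0.3, -4.2, 1.8]
finger_gap: 14.1
grip_force: 1.7
```

{"fn": "jog_arm", "kwargs": {
  "deltas": [
    [0.9,0,0,0,0,0,0],
    [0.95,0,0,0,0,0,0],
    [1,0,0,0,0,0,0],
    [1,0,0,0,0,0,0],
    [1,0,0,0,0,0,0]
  ]
}}

```text
clock: 15.4
ee_pos: [519.1, 68.8, 77.5]
orientation: [[-0.97, -0.241, 0.0], [-0.241, 0.97, -0.0], [-0.0, -0.0, -1.0]]
ft_force: [-0.8, -4.4, 3.4]
finger_gap: 11.8
grip_force: 10.0
```

```bash
python3 -c "
from h import *
go((511.8,96.6,76))"
```

```text
t 15.4 pos [519.1  68.8  77.5] yaw 103.96 gap 11.8 F [-0.8 -4.4  3.4] grip 10.000324845314026 
 shift [0.003 0.239 0.013] turn [-0.0001  0.0001 -0.0002]
```

{"fn": "jog_arm", "kwargs": {
  "deltas": [
    [1,0,0,0,0,0,0],
    [1,0,0.03,0,0,0,0],
    [1,0,0.06,0,0,0,0],
    [1,0,0.09,0,0,0,0],
    [1,0,0.12,0,0,0,0]
  ],
  "grip_force": 25
}}

```text
clock: 15.9
ee_pos: [515.5, 83.2, 77.5]
orientation: [[-0.97, -0.241, 0.0], [-0.241, 0.97, -0.0], [-0.0, -0.0, -1.0]]
ft_force: [0.2, -5.4, 5.8]
finger_gap: 12.2
grip_force: 25.0
```

{"fn": "jog_arm", "kwargs": {
  "deltas": [
    [1,0,0.03,0,0,0,0],
    [1,0,0.06,0,0,0,0],
    [1,0,0.09,0,0,0,0],
    [1,0,0.11,0,0,0,0],
    [1,0,0.11,0,0,0,0]
  ]
}}

```text
clock: 16.4
ee_pos: [512.3, 96.1, 77.5]
orientation: [[-0.97, -0.242, 0.0], [-0.242, 0.97, -0.0], [-0.0, -0.0, -1.0]]
ft_force: [0.7, -4.6, 5.4]
finger_gap: 11.5
grip_force: 25.0
```

{"fn": "jog_arm", "kwargs": {
  "deltas": [
    [1,0,0.01,0,0,0,0],
    [1,0,0.01,0,0,0,0],
    [1,0,0.01,0,0,0,0],
    [1,0,0.01,0,0,0,0],
    [1,0,0.01,0,0,0,0]
  ]
}}

```text
clock: 16.9
ee_pos: [512.1, 97.0, 77.5]
orientation: [[-0.97, -0.242, 0.0], [-0.242, 0.97, -0.0], [-0.0, -0.0, -1.0]]
ft_force: [-0.1, -5.4, 5.0]
finger_gap: 12.0
grip_force: 25.0
```

```bash
python3 -c "
from h import *
go((511.8,96.6,77.5))
cs=imaging.camera('scene')
b=cv2.resize(cs['pixels'][215:290,240:340,::-1],None,fx=7,fy=7,interpolation=cv2.INTER_CUBIC)
cv2.imwrite('pics/n5.png',b)
a=np.radians(14);R=np.array([[np.cos(a),-np.sin(a)],[np.sin(a),np.cos(a)]])
for s in(0,30,60):print(s,(px(cs,(*(R@[-34,-14+s]+[515.7,81]),54))-[240,215])*7)
for i in range(1):print(r.read_state()['ft_force']@np.array([-.242,.97,0]))
"
```

```text
t 16.9 pos [512.1  97.   77.5] yaw 103.98 gap 12.0 F [-0.1 -5.4  5. ] grip 25.000706613063812 
 shift [ 0.003 -0.002  0.   ] turn [-0.0001  0.0001 -0.0001]
0 [378.24146225 381.20341951]
30 [287.74514787 351.41180061]
60 [199.93433627 322.50425612]
-3.644770085532164
```

View pics/n5.png

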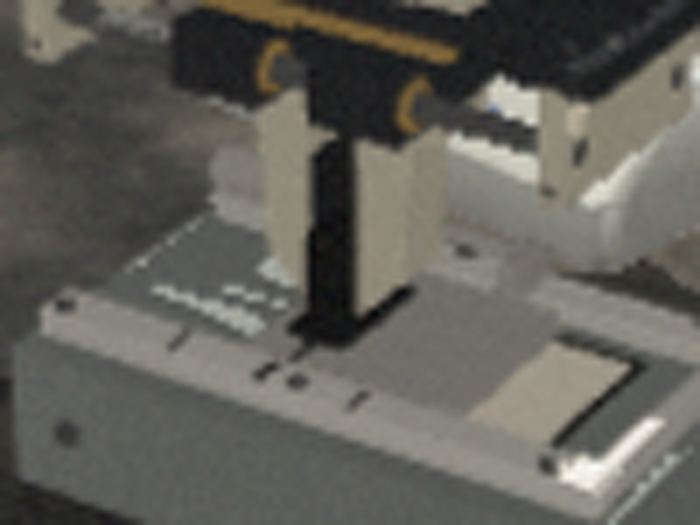

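```bash
python3 -c "
from h import *
cs=imaging.camera('scene')
a=np.radians(14);R=np.array([[np.cos(a),-np.sin(a)],[np.sin(a),np.cos(a)]])
f=lambda x,y,z:np.round((px(cs,(*(R@[x,y]+[515.7,81]),z))-[240,215])*7+3)
for y in(-14,16,46):print('tick',y,f(-43,y,54))
for x in(-25,-30,-34):print('ptr',x,f(x,16,52),f(x,16,54))
for u in((312,343),(290,358),(265,370),(358,400),(180,338)):
  q=at(cs,((u[0]-3)/7+240,(u[1]-3)/7+215),53)[:2]-[515.7,81];print(u,R.T@q)
F=[]
for i in range(8):
  imaging.camera('scene');F.append(r.read_state()['ft_force'])
print(np.mean(F,0)@[-.242,.97,0])
"
```

```text
tick -14 [364. 399.]
tick 16 [273. 368.]
tick 46 [184. 339.]
ptr -25 [309. 347.] [309. 341.]
ptr -30 [299. 354.] [299. 348.]
ptr -34 [291. 361.] [291. 354.]
(312, 343) [-24.09898981  15.46316725]
(290, 358) [-34.34523508  16.02830836]
(265, 370) [-43.52133595  18.2019079 ]
(358, 400) [-43.08181512 -12.25507067]
(180, 338) [-41.84874223  48.36392704]
-5.367912659444426
```

The pointer reads about 2.4 mm short of the thick tick, and the mean spring force (5.4 N against 5.6 N) agrees. Nudge +2.4 mm.

{"fn": "jog_arm", "kwargs": {
  "deltas": [
    [1,0,0.01,0,0,0,0],
    [1,0,0.02,0,0,0,0],
    [1,0,0.02,0,0,0,0],
    [1,0,0.02,0,0,0,0],
    [1,0,0.02,0,0,0,0]
  ]
}}

```text
clock: 17.9
ee_pos: [511.5, 99.2, 77.5]
orientation: [[-0.97, -0.242, 0.0], [-0.242, 0.97, -0.0], [-0.0, -0.0, -1.0]]
ft_force: [0.2, -6.4, 5.0]
finger_gap: 12.0
grip_force: 25.0
```

```bash
python3 -c "
from h import *
go((511.4,99.2,77.5))
F=[]
for i in range(10):
  cs=imaging.camera('scene');F.append(r.read_state()['ft_force'])
print(np.mean(F,0)@[-.242,.97,0])
b=cv2.resize(cs['pixels'][215:395,240:450,::-1],None,fx=3.5,fy=3.3,interpolation=cv2.INTER_CUBIC)
b[:390,:].shape
cv2.imwrite('pics/n6.png',b[:600])
"
```

```text
t 17.9 pos [511.5  99.2  77.5] yaw 103.98 gap 12.0 F [ 0.2 -6.4  5. ] grip 25.00089704990387 
 shift [ 0.001 -0.     0.   ] turn [-0.0001  0.0001 -0.0001]
-5.500778853506905
```

View pics/n6.png

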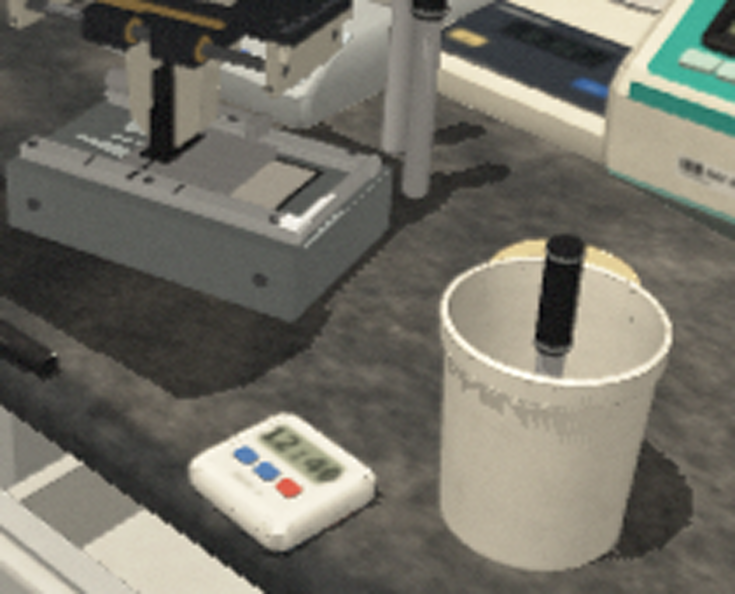

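The pointer meets the thick tick (about 140,172), the spring force is 5.5 N (5.6 N expected at half), and the pin stands in the tub (562,290). Handing in while still holding the tab.

```bash
python3 -c "
from station import workorder
print(workorder.sign_off())"
```

```text
the job is handed in; nothing more can be done
None
```

I handed the job in with the stop pin standing upright and released in the tub, and the shutter held at about half travel against its spring; no verdict came back.

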